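# Un-prop the hopper gate and push it shut until the catch clicks

## Task

The slide gate of the bench hopper is propped open with a wooden block. Lift the block out and put it in the open scrap tray, then push the gate by its upright tab towards the hopper until the spring catch has dropped behind it and holds it shut by itself. Press steadily, without ramming it.

Things in the scene. Friction and masses are not known exactly. Their poses are not given: they have to be found in the camera images.
- gate (a joint): travel (m) of the hopper's slide gate, a steel plate 275 x 120 mm that slides level between rails, its top 64 mm over the bench. 0 = wide open, grows towards the hopper; starts at 0 to 0.03. The rails drag with about 5 N. The gate may end up held anywhere from 0.090 to 0.114: the catch bracket is bolted through slots and its setting is not known.
- catch (a joint): angle (rad) of the spring catch, a steel finger 67 mm long sloping down towards the hopper, beside the rail on the tab's -y side. 0 = hanging free, gate not under it; the gate's lug (a small block on an arm beside the tab) lifts it to about 0.29 in passing; then it snaps down behind the lug to about 0.1 and stays there while the gate is caught.
- push_tab (a point): upright steel tab of the gate, rubber strip on its top: 8 mm thick (x), 70 wide (y), 50 high. Point: centre of its foot, on the plate's top. +x points level to the hopper, the way the gate is pushed shut; push on its back (-x) face. It moves with the gate. Nothing stands behind it above the rails but the catch bracket, 72 to 120 mm to its -y, up to 50 mm over the plate.
- catch_ledge (a point): fixed point on the frame's ledge below the catch, level with the plate; x towards the hopper. Here a spring plunger meets the lug about 14 mm before the place where the gate will be held, pushing back with 4 N + 0.8 N per mm. To catch, the gate must go about 2 mm past that place (about 22 N in all); 6 mm on is a hard stop. Over 60 N on the tab bends it.
- crossbar (a point): middle of the fixed cross-bar over the plate, 12 mm thick (x, towards the hopper), 140 long, its top 86 mm over the bench; 181 mm ahead of the tab when the gate is wide open. The rails run along x, 62 to 70 mm to either side, 6 mm higher than the plate. The sheet-metal hopper, 275 mm tall, begins 30 mm beyond. If not caught, the released gate is shoved back by up to 16 mm; once caught, it stays.
- block_mid (a point): centre of the plain wooden block that props the gate, 110 mm long (its x), 40 mm wide (its y), 40 mm high, about 0.12 kg. It lies flat on the gate plate between the tab and the cross-bar, its length roughly along the gate's travel; both long sides are free, at least 25 mm from the rails.
- tray_in (a point): centre of the inner floor (4 mm above the bench) of the open black scrap tray: outside 180 mm (its x) by 240 mm (its y), walls 4 mm thick, 45 mm high. A thin wooden slat 140 x 22 x 10 mm lies in it along y, near its +x wall. A closed carton 180 x 240 x 60 mm stands beside it; which of the two is nearer the robot changes.
Not all that is in view belongs to the job. There is more than one size of the part that bears block_mid; the job needs the largest.

How it is judged:
By the outcome, as a careful person would: the job done as asked, in the order asked, and still so for the second after the job is handed in, with the robot touching nothing.
It also fails if it takes over 58 s, if anything falls off the work surface, if the arm or the gripper's body presses on something with over 40 N, if the wrist force passes 120 N, or if a joint passes its speed limit or range.

## Robot

A 6-joint arm with a two-finger parallel gripper is mounted at the origin on the work surface. World frame = base frame: x ahead of the robot, y to its left, z up, the work surface at z = 0. Lengths are in m, angles in degrees, forces in N, time in s.
With the tool pointing down it reaches from about 0.325 to 0.85 m from the base axis. Payload 15.5 kg.
Tool frame: the origin (TCP) lies midway between the tips of the shut fingers; the grasp point (between the pads) lies 19 mm behind it; z points along the fingers, y is the line along which they close (so a half turn about z gives the same grasp; the last joint's range is limited). The gripper opens to 91 mm and grips with 3 to 60 N. Pads are 32 mm wide; open, the fingers measure 118 mm over their backs; the gripper's body (76 mm by 178 mm) begins 60 mm behind the grasp point.
Start: joints at [-81.446, 28.281, 77.091, -0, 74.628, -5.472], TCP at [0.151, -0.606, 0.214] pointing down, gripper open.
Joint ranges: [-166.48, 166.48], [-47.26, 123.95], [12.59, 153.08], [-70.14, 250.14], [6.76, 159.57], [-176.63, 176.63]. Speed limits (degrees/s): [108.29, 108.29, 147.25, 172.46, 172.46, 172.46].

## Interface

Orientations are given as a 3x3 rotation matrix whose columns are the frame's x, y, z axes.
In Python, from bench import ctrl gives the robot as it stands. The module is installed in compiled form; this text tells all that it offers. Calls block until the motion is done:
- ctrl.goto(position, orientation): joint-space move of the TCP to a pose.
- ctrl.move_l(position, vel=0.15, ori=None, contact_N=None): straight line of the TCP; ori=None keeps the orientation; vel is the mean speed in m/s. With contact_N (N) it stops when the force on the tool has changed by that much, and returns True; else False.
- ctrl.movej(angles): joint-space move.
- ctrl.command_gripper(opening): opening from 0.0 (shut) to 1.0 (fully open); the grip force is fixed at half the most; returns when the fingers have stopped.
- ctrl.sleep(seconds).
- ctrl.ik(position, orientation): joint angles nearest the present ones, or None.
- ctrl.read_camera(name): name is "scene" or "top" or "wrist"; returns the picture (420x560x3 uint8, blue, green, red); there is no depth.
- ctrl.camera_params(name): a dict with "fx", "fy", "cx", "cy" (pixels), "pose" (4x4, takes a point from camera to world coordinates); the wrist camera has in their place "T_tool_cam" (4x4, takes a point from camera to tool coordinates, whose origin is the TCP and whose axes are the flange's). Camera axes: x right, y up, looking along -z (the intrinsics and any distortion apply to the point x, -y, -z); pixel columns grow to the right and rows downward; lengths in m; the calibration is good to about 2 mm. A picture is of the moment at which its call begins: read the wrist's pose just before it. camera_params takes no time and is no camera call.
A pose or a line that the arm cannot do raises ctrl.MotionError and nothing moves.
- ctrl.sign_off(): hands the job in; it is judged then, once.
Readings, each from a call of its own:
- ctrl.current_t(): time.
- ctrl.current_q(): joint angles.
- ctrl.current_dq(): joint speeds.
- ctrl.current_effort(): joint torques, N m.
- ctrl.current_tool_pos(): TCP position.
- ctrl.current_eef_rot(): TCP orientation.
- ctrl.current_contact_force(): force on the tool from outside, world axes, zero at the start.
- ctrl.current_wrist_torque(): the same for the moment, N m.
- ctrl.current_grip_width(): opening from 0.0 (shut) to 1.0 (fully open).
- ctrl.current_grasp_force(): force on a finger pad.
Only numpy, scipy, OpenCV 4.12 (cv2) and the standard library are available. Lean on these libraries where they do the work, as an engineer would, in place of code of your own. Each camera call takes 0.05 s, during which the arm holds its last target. There are 200 camera calls.

## Working session

There is one attempt and no reset: what is moved stays moved. The work goes in short steps, each a Python script; the robot and the scene stay as the last script left them, time stands still between calls to the robot, and variables do not carry over. Pictures are saved under pics/ and viewed, at most 10 in all, crops included, and the job is handed in when it is done.

```bash
mkdir -p pics; python3 - <<'E'
from bench import ctrl
import cv2, numpy as np
np.set_printoptions(precision=4,suppress=True)
for n in ("scene","top"):
    cv2.imwrite(f"pics/{n}0.png",ctrl.read_camera(n)); p=ctrl.camera_params(n); print(n,p)
print(ctrl.camera_params("wrist"),ctrl.current_eef_rot(),ctrl.current_t())
E
```

```text
scene {'fx': 437.4611223907962, 'fy': 437.4611223907962, 'cx': 283.3987521124397, 'cy': 205.5103774021816, 'pose': array([[-0.482 , -0.7205,  0.4986,  0.9467],
       [ 0.8761, -0.3869,  0.2878,  0.1975],
       [-0.0145,  0.5755,  0.8176,  0.7643],
       [ 0.    ,  0.    ,  0.    ,  1.    ]])}
top {'fx': 452.1001248493469, 'fy': 452.1001248493469, 'cx': 277.2017805737146, 'cy': 205.82788574653125, 'pose': array([[-0.0194,  0.9919, -0.1252,  0.4186],
       [-0.9995, -0.0163,  0.0257, -0.0305],
       [ 0.0235,  0.1256,  0.9918,  1.1721],
       [ 0.    ,  0.    ,  0.    ,  1.    ]])}
{'fx': 347.409671125915, 'fy': 347.409671125915, 'cx': 278.6104528437119, 'cy': 209.1799122742359, 'T_tool_cam': array([[ 0.0008,  0.9578,  0.2875,  0.0823],
       [ 1.    , -0.0011,  0.0008, -0.0009],
       [ 0.0011,  0.2875, -0.9578, -0.1705],
       [ 0.    ,  0.    ,  0.    ,  1.    ]])} [[ 0.9702  0.2424 -0.0002]
 [ 0.2424 -0.9702  0.0011]
 [ 0.0001 -0.0011 -1.    ]] 0.1
```

View pics/top0.png

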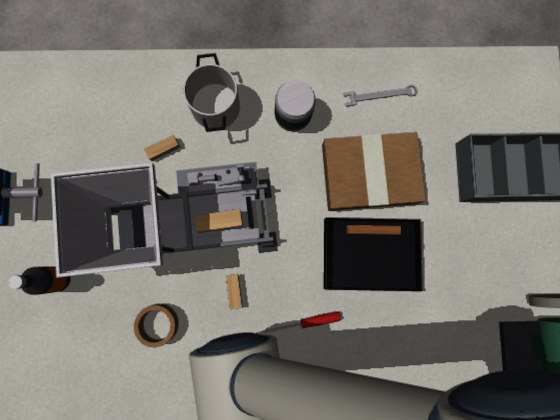

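View pics/scene0.png

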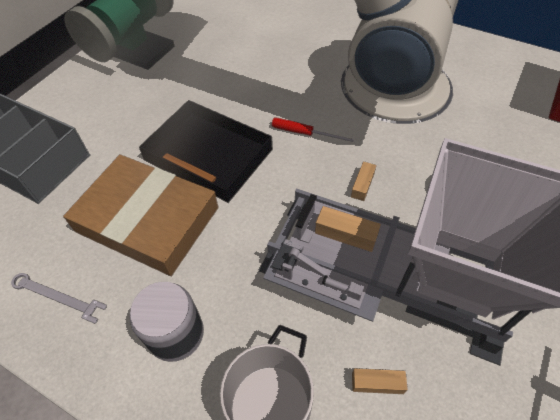

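The top view shows the hopper at left (105,220), so the gate's +x runs to image left, which is about world +y. The catch is at (220,180), and the tray at (373,255) is nearer the robot than the carton at (373,170).

Candidates for the block are the wooden piece on the plate (219,220), the loose pieces at (161,147) and (235,291), and the slat in the tray (373,229). I choose (219,220) because it lies on the plate and is the largest. A close crop will check this.

```bash
python3 - <<'E'
import cv2, numpy as np
a=cv2.imread("pics/top0.png")[140:260,140:290]; b=cv2.imread("pics/scene0.png")[180:320,250:425]
a=cv2.resize(a,None,fx=5,fy=5,interpolation=cv2.INTER_CUBIC);cv2.imwrite("pics/cropT.png",a)
cv2.imwrite("pics/cropS.png",cv2.resize(b,None,fx=4.2,fy=4.2,interpolation=cv2.INTER_CUBIC))
E
```

```text
(no output)
```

View pics/cropT.png

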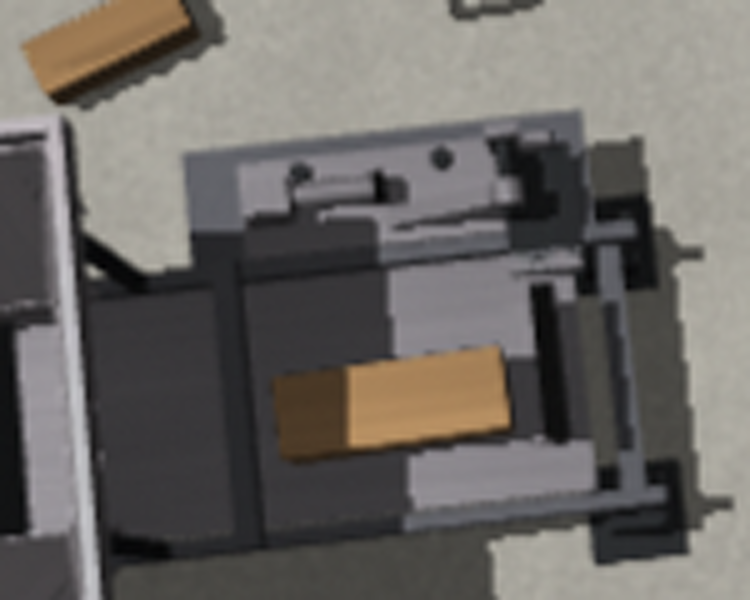

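View pics/cropS.png

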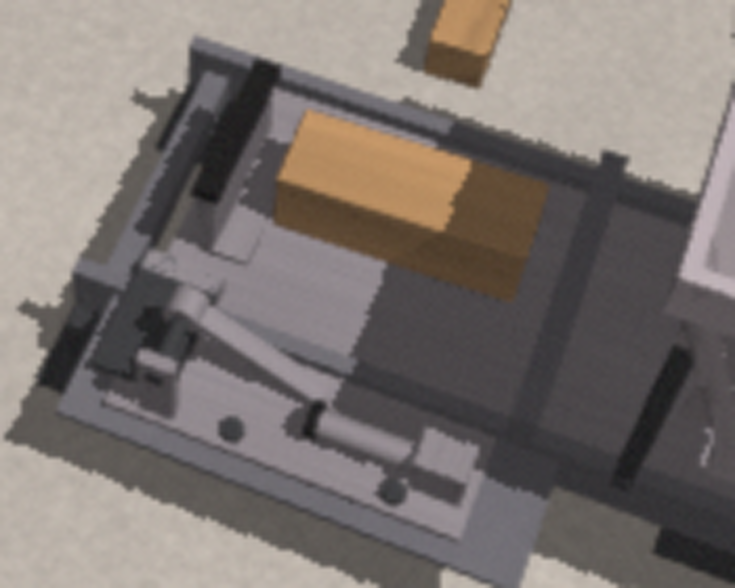

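The block on the plate is confirmed as the largest wooden piece. In crop T its top runs (272,378) to (510,428), and the rubber-topped tab strip runs (540,285) to (558,440). The cross-bar is around (240,405), the catch around (450,215), and the lug at (550,262).

```bash
cat > h.py <<'E'
import numpy as np, cv2
from bench import ctrl
np.set_printoptions(precision=4,suppress=True)
def ray(name,uv,z,T=None):
    p=ctrl.camera_params(name); T=p["pose"] if T is None else T
    uv=np.atleast_2d(uv).astype(float)
    d=np.c_[(uv[:,0]-p["cx"])/p["fx"],-(uv[:,1]-p["cy"])/p["fy"],-np.ones(len(uv))]@T[:3,:3].T
    o=T[:3,3]; return o+d*((z-o[2])/d[:,2])[:,None]
def wristT():
    M=np.eye(4); M[:3,:3]=ctrl.current_eef_rot(); M[:3,3]=ctrl.current_tool_pos()
    return M@ctrl.camera_params("wrist")["T_tool_cam"]
def down(c):  # tool z down, finger-closing axis y along c (xy direction)
    y=np.array([c[0],c[1],0.]);y/=np.linalg.norm(y); z=np.array([0,0,-1.])
    return np.c_[np.cross(y,z),y,z]
E
python3 - <<'E'
from h import *
f=lambda P:140+np.array(P)/5.
def rep(n,P,z):
    q=ray("top",P,z); print(n,"\n",q,"c",q.mean(0),"sides",np.linalg.norm(q-np.roll(q,-1,0),axis=1))
rep("block",f([[272,378],[500,347],[510,428],[282,460]]),.104)
rep("tab",f([[540,285],[558,440]]),.114)
rep("bar",f([[228,265],[250,545]]),.086)
rep("rail up/low",f([[245,275],[500,245]]),.07); rep("rail low",f([[400,522],[640,497]]),.07)
rep("tray",[[325,218],[423,220],[423,291],[324,290]],.045)
S=lambda P:np.array([250,180])+np.array(P)/4.2
q=ray("scene",S([[312,108],[275,182],[525,245],[552,180]]),.104);print("scene block",q,q.mean(0))
q=ray("scene",S([[265,62],[207,198]]),.114);print("scene tab",q,q.mean(0))
img=ctrl.read_camera("top")
E
```

```text
block 
 [[0.5334 0.1381 0.104 ]
 [0.5463 0.0303 0.104 ]
 [0.5077 0.026  0.104 ]
 [0.4944 0.1333 0.104 ]] c [0.5205 0.0819 0.104 ] sides [0.1086 0.0389 0.1082 0.0392]
tab 
 [[0.5743 0.0106 0.114 ]
 [0.5008 0.003  0.114 ]] c [0.5376 0.0068 0.114 ] sides [0.0739 0.0739]
bar 
 [[0.5906 0.1624 0.086 ]
 [0.4555 0.1511 0.086 ]] c [0.523  0.1567 0.086 ] sides [0.1356 0.1356]
rail up/low 
 [[0.5881 0.1569 0.07  ]
 [0.601  0.0318 0.07  ]] c [0.5945 0.0943 0.07  ] sides [0.1257 0.1257]
rail low 
 [[ 0.4658  0.0814  0.07  ]
 [ 0.4758 -0.0351  0.07  ]] c [0.4708 0.0232 0.07  ] sides [0.117 0.117]
tray 
 [[ 0.5281 -0.1792  0.045 ]
 [ 0.5188 -0.4269  0.045 ]
 [ 0.3427 -0.4163  0.045 ]
 [ 0.3502 -0.1709  0.045 ]] c [ 0.4349 -0.2983  0.045 ] sides [0.2479 0.1765 0.2455 0.1781]
scene block [[0.5088 0.0316 0.104 ]
 [0.5511 0.0345 0.104 ]
 [0.5298 0.1398 0.104 ]
 [0.4943 0.1378 0.104 ]] [0.521  0.0859 0.104 ]
scene tab [[0.5029 0.0052 0.114 ]
 [0.5776 0.0155 0.114 ]] [0.5403 0.0103 0.114 ]
```

```bash
python3 - <<'E'
from h import *
g=np.array([-.095,.9955]); 
for s in (1,-1):
    print(s,ctrl.ik([.521,.084,.2],down([s*.993,s*.118])),ctrl.ik([.425,-.298,.2],down([s,0])),ctrl.ik([.54,-.03,.2],down([s*.9955,s*.095])))
R=down([-.993,-.118])
ctrl.command_gripper(.75)
ctrl.goto([.521,.084,.22],R)
print(ctrl.current_t(),ctrl.current_tool_pos())
T=wristT(); im=ctrl.read_camera("wrist"); cv2.imwrite("pics/w1.png",im); np.save("T1.npy",T)
E
```

```text
1 [ 2.6742 21.3651 91.8213 -0.     66.8136 -4.1025] [-41.6306  20.6898  92.9694  -0.      66.3408 -41.6306] [ -9.5067  22.3868  90.0635  -0.      67.5498 -14.9579]
-1 [  2.6742  21.3651  91.8213  -0.      66.8136 175.8975] [-41.6306  20.6898  92.9694  -0.      66.3408 138.3694] [ -9.5067  22.3868  90.0635  -0.      67.5498 165.0421]
3.4667 [0.5212 0.0836 0.22  ]
```

View pics/w1.png

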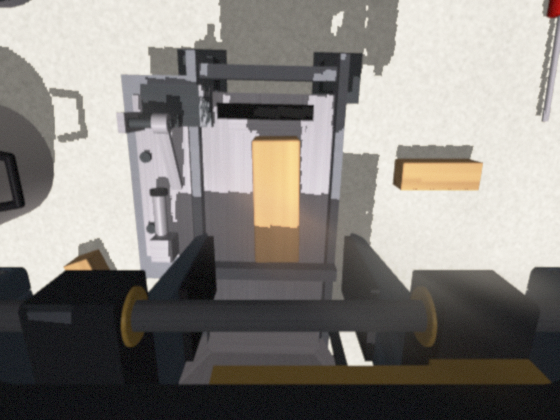

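The wrist view shows the block's top at about x 253–300, y 140–262, and the tab's rubber strip at (217–313, 112). The cross-bar is at y≈270 and the catch on the left at (165,150).

```bash
python3 - <<'E'
from h import *
T=np.load("T1.npy")
b=ray("wrist",[[253,140],[299,140],[300,255],[253,255]],.104,T); print(b)
t=ray("wrist",[[218,111],[313,113]],.114,T); print("tab",t,t.mean(0))
k=ray("wrist",[[217,265],[333,265]],.086,T); print("bar",k)
e=b[[0,1]].mean(0); f=b[[2,3]].mean(0); a=(f-e)[:2]; a/=np.linalg.norm(a)
c=e[:2]+a*.055; print("axis",a,"centre",c)
R=down([-a[1],a[0]])
if np.hypot(*(c-[.521,.084]))<.012:
    ctrl.move_l([*c,.13],vel=.15,ori=R)
    print("contact",ctrl.move_l([*c,.0745],vel=.08,contact_N=8))
    ctrl.command_gripper(0.)
    print(ctrl.current_t(),ctrl.current_tool_pos(),ctrl.current_grip_width()*.091,ctrl.current_grasp_force())
    p=ctrl.current_tool_pos()
    ctrl.move_l([p[0],p[1],.2],vel=.12)
    print(ctrl.current_t(),ctrl.current_grip_width()*.091,ctrl.current_grasp_force())
E
```

```text
[[0.5486 0.0334 0.104 ]
 [0.5114 0.029  0.104 ]
 [0.4968 0.1296 0.104 ]
 [0.5387 0.1346 0.104 ]]
tab [[0.5767 0.0137 0.114 ]
 [0.5042 0.0066 0.114 ]] [0.5405 0.0101 0.114 ]
bar [[0.5725 0.1574 0.086 ]
 [0.4617 0.1441 0.086 ]]
axis [-0.1208  0.9927] centre [0.5234 0.0858]
contact False
5.6583 [0.5235 0.0858 0.0747] 0.039832623465574826 29.995694160461426
6.8583 0.03989795406202795 29.994608759880066
```

```bash
python3 - <<'E'
from h import *
print("slat",ray("top",[[347,225],[401,226],[401,234],[347,234]],.014))
ax=np.array([-.037,1.]); R=down([-ax[1],ax[0]])
P=[.420,-.298]
ctrl.goto([*P,.2],R); print(ctrl.current_t(),ctrl.current_grip_width()*.091)
ctrl.move_l([*P,.06],vel=.15)
print(ctrl.move_l([*P,.0135],vel=.04,contact_N=5),ctrl.current_tool_pos())
ctrl.command_gripper(.65)
ctrl.move_l([*P,.2],vel=.15); print(ctrl.current_t(),ctrl.current_contact_force())
T=wristT(); np.save("T2.npy",T); cv2.imwrite("pics/w2.png",np.hstack([cv2.resize(ctrl.read_camera("wrist"),(400,300)),cv2.resize(ctrl.read_camera("top"),(400,300))]))
E
```

```text
slat [[ 0.512  -0.2396  0.014 ]
 [ 0.507  -0.3796  0.014 ]
 [ 0.4863 -0.3785  0.014 ]
 [ 0.4888 -0.2387  0.014 ]]
8.3333 0.03981039048841052
True [ 0.4198 -0.2979  0.0145]
12.3667 [-0.1875  0.6332  0.5084]
```

View pics/w2.png

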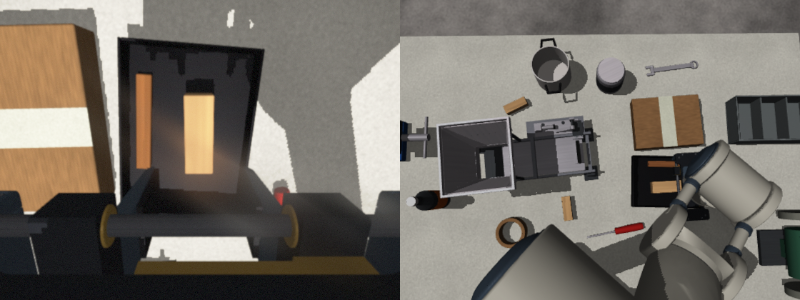

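The block lies flat in the tray, clear of the slat. Next comes the push.

```bash
python3 - <<'E'
from h import *
g=np.array([-.0976,.9952,0]); R=down([-g[1],g[0]])
tab=np.array([.540,.0092,0]); s=tab-g*.055
ctrl.command_gripper(0.)
ctrl.goto([*s[:2],.2],R)
print("down contact",ctrl.move_l([*s[:2],.080],vel=.1,contact_N=6),ctrl.current_tool_pos(),ctrl.current_t())
q=s+g*.055; q[2]=.080
print("touch",ctrl.move_l(q,vel=.03,contact_N=3)); p=ctrl.current_tool_pos()
print("along",(p-tab)@g,ctrl.current_contact_force(),ctrl.current_t())
q=p-g*.003; q[2]=.080; ctrl.move_l(q,vel=.02); f0=ctrl.current_contact_force()
e=q+g*.112
print("push",ctrl.move_l(e,vel=.015,contact_N=30)); r=ctrl.current_tool_pos()
print("travel from touch",(r-p)@g,"F",(ctrl.current_contact_force()-f0),ctrl.current_t())
cv2.imwrite("pics/s3.png",ctrl.read_camera("scene")); cv2.imwrite("pics/t3.png",ctrl.read_camera("top"))
E
```

```text
down contact False [ 0.5457 -0.0456  0.0805] 15.875
touch True
along -0.021128852537378312 [-1.1298 -0.4528 -0.1552] 16.9917Traceback (most recent call last):
  File "<stdin>", line 12, in <module>
bench.MotionError: the arm cannot follow that straight line within its joint ranges
```

The line would run joint 6 past its limit, as q6 rises with the base angle. I'll yaw the tool about 10° to stay in range.

```bash
python3 - <<'E'
from h import *
g=np.array([-.0976,.9952,0]); tab=np.array([.540,.0092,0])
best=None
for d in (10,-10):
    a=np.radians(d); gr=np.array([g[0]*np.cos(a)-g[1]*np.sin(a),g[0]*np.sin(a)+g[1]*np.cos(a)])
    R=down([-gr[1],gr[0]]); e=tab+g*.078; e[2]=.080
    q=ctrl.ik(e,R); print(d,q)
    if q is not None and 150<q[5]<175: best=R
assert best is not None
s=tab-g*.045; s[2]=.080
ctrl.move_l(s,vel=.05); ctrl.move_l(s,vel=.05,ori=best)
q=tab-g*.002; q[2]=.08
print("touch",ctrl.move_l(q,vel=.03,contact_N=3)); p=ctrl.current_tool_pos()
print("along",(p-tab)@g,ctrl.current_t())
q=p-g*.003; q[2]=.080; ctrl.move_l(q,vel=.02); f0=ctrl.current_contact_force()
print("push",ctrl.move_l(q+g*.100,vel=.015,contact_N=30)); r=ctrl.current_tool_pos()
print("travel from touch",(r-p)@g,"F",(ctrl.current_contact_force()-f0),ctrl.current_t())
cv2.imwrite("pics/s3.png",ctrl.read_camera("scene")); cv2.imwrite("pics/t3.png",ctrl.read_camera("top"))
E
```

```text
10 [  2.9192  31.4204  97.5005  -0.      51.079  167.318 ]
-10 [   2.9192   31.4204   97.5005   -0.       51.079  -172.682 ]
touch True
along -0.0212600299888738 19.0
push True
travel from touch 0.07616091284876422 F [  0.7502 -13.567    3.3728] 23.975
```

```bash
python3 - <<'E'
import cv2, numpy as np
b=cv2.imread("pics/s3.png")[180:320,250:425]; a=cv2.imread("pics/t3.png")[140:260,140:290]
cv2.imwrite("pics/c3.png",np.hstack([cv2.resize(a,(400,320),interpolation=2),cv2.resize(b,(400,320),interpolation=2)]))
E
```

```text
(no output)
```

View pics/c3.png

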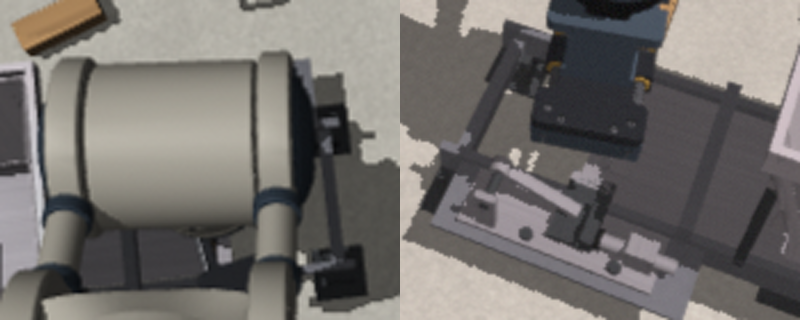

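The lug sits at the catch tip, against the plunger, but I can't tell whether it has caught. I'll back off gently and look again.

```bash
python3 - <<'E'
from h import *
g=np.array([-.0976,.9952,0]); tab=np.array([.540,.0092,0])
r=ctrl.current_tool_pos()
for i in (1,2,3,4,5,6,8,11): 
    ctrl.move_l(r-g*.002*i,vel=.02); print(2*i,ctrl.current_contact_force()@g)
ctrl.move_l(r-g*.04,vel=.06)
p=ctrl.current_tool_pos(); ctrl.move_l([p[0],p[1],.22],vel=.15)
T=wristT(); np.save("T4.npy",T); w=ctrl.read_camera("wrist"); s=ctrl.read_camera("scene")
cv2.imwrite("pics/w4.png",w); cv2.imwrite("pics/s4.png",s); print(ctrl.current_t())
cv2.imwrite("pics/c4.png",np.hstack([w[100:340,100:370].repeat(1,0),cv2.resize(s[200:320,250:410],(480,360),interpolation=2)[60:300]]))
E
```

```text
2 -14.113164211135166
4 -12.435633980111938
6 -11.516662938668727
8 -7.947228922084174
10 0.16714810244003986
12 1.397095844278211
16 -0.319593483395202
22 -0.18472861573668545
28.0583
```

View pics/c4.png

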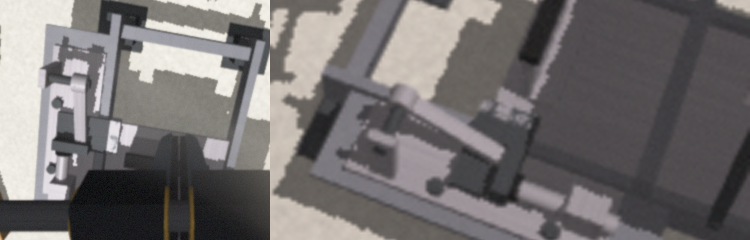

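The contact force dropped to 0 sharply about 9 mm into the back-off, which suggests the gate is held. I'll check with the arm clear and compare the catch with its start image.

```bash
python3 - <<'E'
from h import *
ctrl.goto([.42,-.25,.25],down([-1,0])); print(ctrl.current_t())
s=ctrl.read_camera("scene"); t=ctrl.read_camera("top"); cv2.imwrite("pics/s5.png",s); cv2.imwrite("pics/t5.png",t)
f=lambda im,y,x,h,w,W,H:cv2.resize(im[y:y+h,x:x+w],(W,H),interpolation=cv2.INTER_CUBIC)
s0=cv2.imread("pics/scene0.png")
out=np.vstack([np.hstack([f(s0,215,262,100,133,400,300),f(s,215,262,100,133,400,300)]),
  np.hstack([f(t,150,160,90,120,400,300),f(cv2.imread("pics/top0.png"),150,160,90,120,400,300)])])
out=np.clip(out.astype(float)*1.5,0,255).astype(np.uint8); cv2.imwrite("pics/c5.png",out)
E
```

```text
29.2083
```

View pics/c5.png

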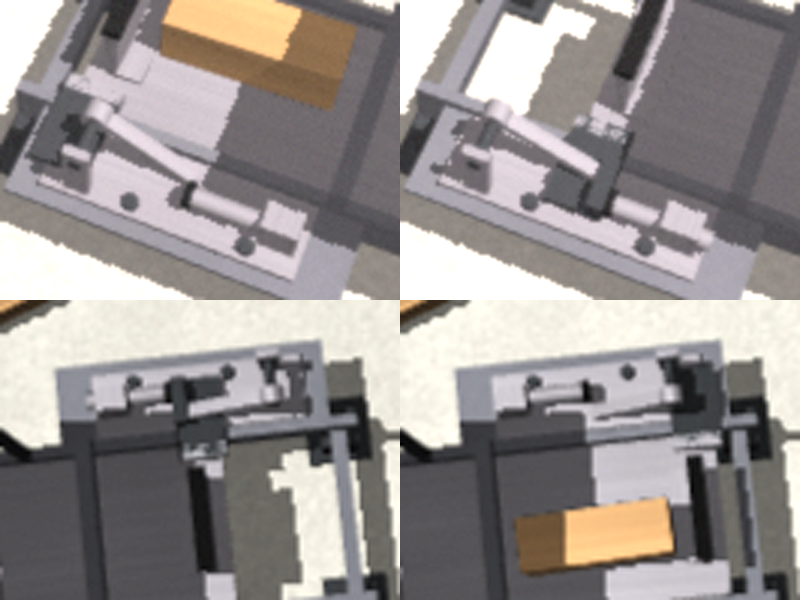

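Start and now side by side: the tab strip has moved from about (702,510) to (202,515) in the top crops. In the scene view the plunger is pressed in by roughly 15 mm, with its rod sticking out behind at (705,240). The catch finger's tip at (595,165) sits behind the lug. The compressed plunger pushes with about 15 N against 5 N of drag and the gate stays put, so the catch is holding it.

```bash
python3 - <<'E'
from h import *
ctrl.sleep(.5); t=ctrl.read_camera("top"); a=cv2.imread("pics/t5.png")
print("moved px",(cv2.absdiff(t,a)[150:240,160:280].max(2)>40).sum()); ctrl.sign_off(); print(ctrl.current_t())
E
```

```text
moved px 3
the job is handed in; nothing more can be done
the job is handed in; nothing more can be done
```

I put the block in the scrap tray and pushed the gate shut; in the images the catch holds it by itself (no catch angle was read). I handed the job in at about 30 s of robot time, with the arm clear.

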